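# Assemble the filter stack of a honey jar filler

### The arm

A 6-joint arm with a two-finger parallel gripper is mounted at the origin on the work surface. World frame = base frame: x ahead of the robot, y to its left, z up, the work surface at z = 0. Lengths are in mm, angles in rad, forces in N, time in s.
With the tool pointing down it reaches from about 275 to 825 mm from the base axis. Payload 4.9 kg.
Tool frame: the origin (TCP) lies at the very end of the fingers, on their centre line; the grasp point (between the pads) lies 19 mm behind it; z points along the fingers, y is the line along which they close (so a half turn about z gives the same grasp; the last joint's range is limited). The gripper opens to 85 mm and grips with 20 to 120 N. Pads are 22 mm wide; open, the fingers measure 114 mm over their backs; the gripper's body (76 mm by 85 mm) begins 54 mm behind the grasp point. The pads swing forward as they close: fully open they stand 13 mm farther back than shut.
Start: joints at [1.208, 0.326, -0.193, 1.052, 0, 1.437], TCP at [124.738, 535.686, 231.281] pointing down, gripper open.
Joint ranges: [-2.65, 2.65], [-0.97, 1.79], [-1.3, 1.35], [-1.93, 2.1], [-1.47, 1.37], [-3.14, 3.14]. Speed limits (rad/s): [2.57, 2.57, 3.14, 3.14, 3.14, 3.14].

### API

Orientations are given as [roll, pitch, yaw] about the fixed x, y, z axes, in that order (R = Rz(yaw) Ry(pitch) Rx(roll)).
In Python, from bench import bot, solve_ik, imaging gives the robot as it stands. Calls block until the motion is done:
- bot.move_ptp(position, orientation): joint-space move of the TCP to a pose.
- bot.movel(position, rot=None, max_speed=150, threshold=None): straight line of the TCP; rot=None keeps the orientation; max_speed is the mean speed in mm/s. With threshold (N) it stops when the force on the tool has changed by that much, and returns True; else False.
- bot.move_j(angles): joint-space move.
- bot.grip(opening, effort=None): opening from 0.0 (shut) to 1.0 (fully open); effort is the grip in N (None keeps the last); returns when the fingers have stopped.
- bot.dwell(seconds).
- solve_ik(position, orientation): joint angles nearest the present ones, or None.
- bot.get_state(): the state.
- imaging.capture(name): name is "side" or "top" or "wrist"; returns the picture (400x640x3 uint8, blue, green, red); there is no depth.
- imaging.camera_model(name): a dict with "K" (3x3 intrinsics, pixels), "position" and "rotation" of the camera in the world. Camera axes: x right, y up, looking along -z (the intrinsics and any distortion apply to the point x, -y, -z); pixel columns grow to the right and rows downward; lengths in mm; the calibration is good to about 2 mm. A picture is of the moment at which its call begins: read the wrist's pose just before it. camera_model takes no time and is no camera call; for the wrist camera it gives the pose at the moment of the call.
A pose or a line that the arm cannot do raises bot.IKError and nothing moves.
- bot.sign_off(): hands the job in; it is judged then, once.
The state is a dict: "t": time; "qpos": joint angles; "joint_velocities": joint speeds; "effort": joint torques, N m; "tcp_pos": TCP position; "orientation": TCP orientation; "contact_force": force on the tool from outside, world axes, zero at the start; "wrist_torque": the same for the moment, N m; "opening": opening from 0.0 (shut) to 1.0 (fully open); "gripper_force": force on a finger pad.
Only numpy, scipy, OpenCV 4.12 (cv2) and the standard library are available. Lean on these libraries where they do the work, as an engineer would, in place of code of your own. Each camera call takes 0.05 s, during which the arm holds its last target. There are 200 camera calls.

### The job

Slide the green cover of the wooden caddy fully back and take out the steel filter disc. Then build up the filter head: over its centre post goes first the filter disc with its collar up, then the white spacer ring, then the red cap, each lowered down the post rather than dropped, and left resting level and fully home on the one below. Leave the two honey jars and the empty glass jar standing where they are.

Things in the scene. Friction and masses are not known exactly. Their poses are not given: they have to be found in the camera images.
- head: Filter head, fixed to the table: a round shallow steel bowl, 156 mm across and 22 mm high, with an aluminium pedestal 44 mm across and 40 mm high in the middle and a 12 mm thick upright steel post on the pedestal's axis. A short steel spout sticks out to its own +x. Origin: centre of the underside, on the table; z up.
- seat (a point): Centre of the flat top of the pedestal, at the foot of the post, 40 mm above the table: the filter disc rests here. z up.
- post_tip (a point): Tip of the post, 60 mm above the seat (100 mm above the table). The post is 12 mm thick; its last 8 mm taper to 4 mm.
- caddy: Plywood caddy, fixed to the table: 212 mm long (its own x), 122 mm wide (its own y), 40 mm high, plus 10 mm high wooden track rails on top along its two long edges. Origin: centre of the underside; z up; +x points the way the cover opens (roughly away from the robot). Its -x half is an open-topped well; the +x half is a solid deck on which the cover parks.
- well (a point): Centre of the floor of the caddy's well, 53 mm from the caddy's origin towards its -x and 6 mm above the table. The well is 94 mm (caddy x) by 110 mm (caddy y) inside, its walls 6 mm thick and 40 mm high above the table. The filter disc lies on this floor.
- cover (a joint): Travel of the green sliding cover, in m: 0 shut over the well, 0.100 at its end stop with the well uncovered (starts 0 to 20 mm open). It slides along the caddy's +x, rubs lightly (about 1.5 N) and stays where it is left. The cover is a green plate 104 mm (x) by 110 mm (y), its flat top 47 mm above the table.
- cover_bar (a point): Centre of the top of the black push bar on the cover, 66 mm above the table: the bar is 12 mm thick (caddy x), 70 mm long (caddy y) and rises 19 mm above the green plate. It stands 20 mm to the caddy's +x from the plate's centre and moves with the cover; it can be pushed to +x from behind.
- filter: Loose steel filter disc, 62 mm across and 5 mm thick, with black perforations and an upright collar 28 mm across in the middle; total height 28 mm, bore 18 mm right through, 90 g or so. It lies in the caddy's well, collar up, hidden by the cover at first. Origin: centre of the underside; z up along the bore. Grip it by the collar.
- spacer: Loose white plastic spacer ring, 40 mm across, 18 mm high, bore 18 mm right through, standing flat on the table. Origin: centre of the underside; z up along the bore. On the post it rests on top of the filter's collar, 28 mm above the seat.
- cap: Loose red plastic cap, 38 mm across, 30 mm high, closed on top with a small steel dot, blind bore 18 mm wide and 18 mm deep from below; it stands bore down on the table. Origin: centre of the underside; z up. On the post it rests on the spacer, 46 mm above the seat.
- honey_a: Bystander: full amber honey jar with a gold lid, 64 mm across, 85 mm high. Origin: centre of the underside.
- honey_b: Bystander: a second honey jar of the same kind. Origin: centre of the underside.
- empty_jar: Bystander: empty open glass jar, 64 mm across, 80 mm high. Origin: centre of the underside.
Mind the look-alikes: they are no part of the job. There is more than one size of the cap; the one meant has the size given above.

How it is judged (in metres and radians):
On the way, in this order (a step that is already met when the one before it is completed fails the run):
1. the cover is slid back, clear of the well (value of joint cover above 0.088 m), for 0.2 s.
2. the filter disc sits level on the seat, over the post, released (horizontal distance between filter and seat below 0.006 m and z of filter in the frame of seat between -0.003 and 0.003 m and angle between filter's own z axis and vertical below 0.08 rad and contact force between filter and the fingers below 0.1 N), for 0.2 s.
3. the spacer ring sits level on the filter's collar, over the post, released (horizontal distance between each of filter, spacer and seat below 0.006 m and z of filter in the frame of seat between -0.003 and 0.003 m and angle between each of filter, spacer's own z axis and vertical below 0.08 rad and z of spacer in the frame of seat between 0.025 and 0.031 m and contact force between spacer and the fingers below 0.1 N), for 0.2 s.
At the end, for the whole second after the job is handed in: Filter disc, spacer ring and cap are on the post in that order, released and at rest, each within 6 mm of the post's axis, within 3 mm of its seated height (0, 28 and 46 mm above the seat) and level within 0.08 rad; the three jars stand upright (within 0.1 rad) (all of step 3 and contact force between each of filter, cap and the fingers below 0.1 N and linear speed of each of filter, spacer, cap below 0.02 m/s and horizontal distance between cap and seat below 0.006 m and z of cap in the frame of seat between 0.043 and 0.049 m and angle between cap's own z axis and vertical below 0.08 rad and angle between each of honey_a, honey_b, empty_jar's own z axis and vertical below 0.1 rad); the robot touches nothing.
It fails at once if the filter disc is dropped down the post (faster than 0.6 m/s while around the post) (horizontal distance between filter and seat below 0.012 m and z of filter in the frame of seat below 0.058 m and linear speed of filter above 0.6 m/s).
It fails at once if the spacer ring is dropped down the post (faster than 0.6 m/s while around the post) (horizontal distance between spacer and seat below 0.012 m and z of spacer in the frame of seat below 0.058 m and linear speed of spacer above 0.6 m/s).
It fails at once if the cap is dropped down the post (faster than 0.6 m/s while around the post) (horizontal distance between cap and seat below 0.012 m and z of cap in the frame of seat below 0.058 m and linear speed of cap above 0.6 m/s).
It fails at once if a bystander jar is shifted by more than 30 mm or tipped by more than 0.4 rad (distance of any of honey_a, honey_b, empty_jar from where it was at the start of the episode above 0.03 m or angle between any of honey_a, honey_b, empty_jar's own z axis and vertical above 0.4 rad).
It also fails if it takes over 72 s, if anything falls off the work surface, if the arm or the gripper's body presses on something with over 40 N, if the wrist force passes 120 N, or if a joint passes its speed limit or range.

## Working session

There is one attempt and no reset: what is moved stays moved. The work goes in short steps, each a Python script; the robot and the scene stay as the last script left them, time stands still between calls to the robot, and variables do not carry over. Pictures are saved under pics/ and viewed, at most 10 in all, crops included, and the job is handed in when it is done.

```bash
mkdir -p pics; python3 - <<'E'
from bench import bot, imaging
import cv2,numpy as np
for n in("top","side"):
    cv2.imwrite(f"pics/{n}0.png",imaging.capture(n)); m=imaging.camera_model(n)
    print(n,{k:(np.round(np.array(v),3).tolist() if not isinstance(v,str) else v) for k,v in m.items()})
m=imaging.camera_model("wrist");print({k:np.round(np.array(v),3).tolist() for k,v in m.items()})
s=bot.get_state();print(s["t"],s["orientation"],s["opening"])
E
```

```text
top {'K': [[432.61, 0.0, 323.7], [0.0, 432.61, 196.455], [0.0, 0.0, 1.0]], 'position': [359.455, 87.526, 1276.639], 'rotation': [0.229, 0.002, -1.535]}
side {'K': [[367.367, 0.0, 319.866], [0.0, 367.367, 197.009], [0.0, 0.0, 1.0]], 'position': [255.643, -264.093, 680.263], 'rotation': [0.738, -0.01, -0.773]}
{'K': [[338.093, 0.0, 312.964], [0.0, 338.093, 202.333], [0.0, 0.0, 1.0]], 'position': [51.967, 553.564, 373.27], 'rotation': [-0.301, 0.002, 1.341]}
0.1 [-3.14005463e+00 -1.93152783e-04  2.91281149e+00] 0.997057352738875
```

View pics/top0.png

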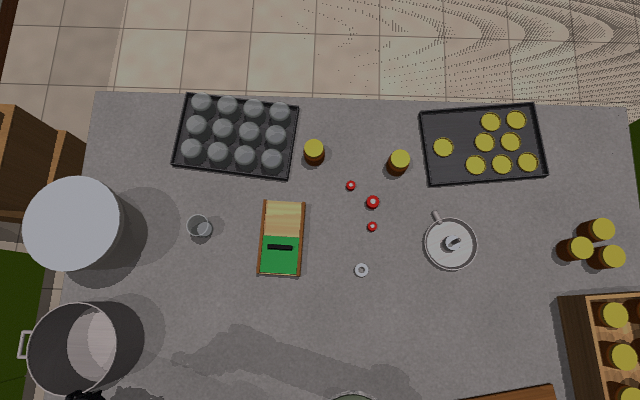

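View pics/side0.png

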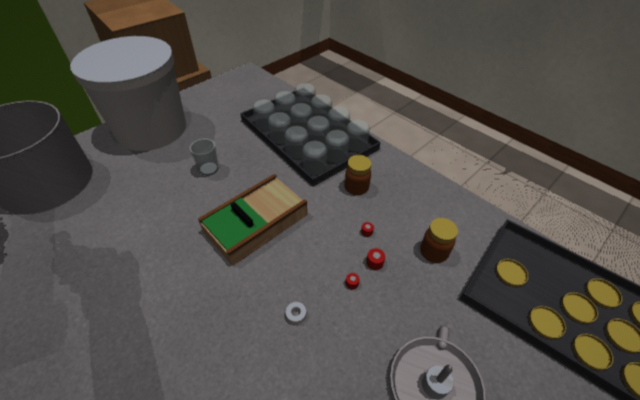

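Top view: the caddy is at (281,238) with a green cover and a black bar at (280,247). The head is at (450,244), and the white ring at (361,270). The honey jars are at (314,152) and (400,162), and the glass jar at (199,226). There are three red cap candidates: A (350,185), B (372,202) and C (372,226). B looks larger, so I'll measure their sizes next.

```bash
cat > h.py <<'E'
from bench import bot, solve_ik, imaging
import cv2,numpy as np
from scipy.spatial.transform import Rotation as Ro
def cam(n):
    m=imaging.camera_model(n); return np.array(m["K"]),np.array(m["position"],float),Ro.from_euler("xyz",m["rotation"]).as_matrix()
def ray(c,px):
    K,p,R=c; d=np.linalg.solve(K,[px[0],px[1],1.]); return p,R@(d*[1,-1,-1])
def onz(c,px,z):
    p,d=ray(c,px); return p+d*(z-p[2])/d[2]
def proj(c,P):
    K,p,R=c; q=(R.T@(np.array(P,float)-p))*[1,-1,-1]; q=K@q; return q[:2]/q[2]
def tri(c1,p1,c2,p2):
    a,u=ray(c1,p1); b,v=ray(c2,p2); s=np.linalg.lstsq(np.c_[u,-v],b-a,rcond=None)[0]
    A,B=a+u*s[0],b+v*s[1]; return (A+B)/2,np.linalg.norm(A-B)
def blobs(mask,amin=30):
    cs,_=cv2.findContours(mask.astype(np.uint8),cv2.RETR_EXTERNAL,cv2.CHAIN_APPROX_NONE)
    return [c for c in cs if cv2.contourArea(c)>=amin]
def hsv(i): return cv2.cvtColor(i,cv2.COLOR_BGR2HSV).astype(int)
def red(i):
    h=hsv(i); return ((h[...,0]<8)|(h[...,0]>172))&(h[...,1]>150)&(h[...,2]>60)
def green(i):
    h=hsv(i); return (abs(h[...,0]-60)<12)&(h[...,1]>150)&(h[...,2]>70)
E
python3 - <<'E'
from h import *
for n in("top","side"):
    i=cv2.imread(f"pics/{n}0.png"); c=cam(n)
    for nm,f in(("red",red),("green",green)):
        for b in blobs(f(i)):
            (x,y),wh,a=cv2.minAreaRect(b)
            if cv2.contourArea(b)>5000 or y>330 and nm=="green" or x<100: continue
            P=onz(c,(x,y),25 if nm=="red" else 47); d=np.linalg.norm(P-c[1])/c[0][0,0]
            print(n,nm,np.round((x,y),1),"size mm",np.round(np.array(wh)*d,1),"eqdiam",round(2*d*np.sqrt(cv2.contourArea(b)/np.pi),1),P.round(1),round(a,1))
            if nm=="green": print([onz(c,q,47).round(1).tolist() for q in cv2.boxPoints(cv2.minAreaRect(b))])
i=cv2.imread("pics/top0.png");c=cam("top")
print("ring",onz(c,(361,270),18).round(),"post tip?",onz(c,(454,240),100).round(),"head rim",onz(c,(450,244),22).round(),"honey",onz(c,(314,145),85).round(),onz(c,(400,155),85).round(),"jar",onz(c,(199,220),80).round())
A=cv2.resize(i[165:285,330:480],None,fx=4,fy=4,interpolation=cv2.INTER_CUBIC)
cv2.imwrite("pics/crop1.png",A)
E
```

```text
top red [372. 226.] size mm [25. 25.] eqdiam 24.7 [567.7 -44.3  25. ] 45.0
top red [372.4 201.2] size mm [34.7 34.7] eqdiam 34.3 [642.1 -44.7  25. ] 26.6
top red [350. 185.] size mm [24. 24.] eqdiam 23.9 [689.3  22.7  25. ] 90.0
top green [279.  254.4] size mm [102.3 104.7] eqdiam 112.8 [473.3 220.   47. ] 4.6
[[424.6, 271.1, 47.0], [527.4, 270.0, 47.0], [522.9, 168.0, 47.0], [420.3, 171.1, 47.0]]
side red [352. 279.] size mm [24.8 24.8] eqdiam 24.5 [568.1 -45.6  25. ] 90.0
side red [375.9 255.9] size mm [35.6 31.3] eqdiam 33.6 [645.  -43.8  25. ] 7.1
side red [367.5 226.5] size mm [25.1 20.5] eqdiam 22.3 [691.6  19.8  25. ] 0.0
side green [233.5 221.8] size mm [ 82.4 115.6] eqdiam 90.1 [474.9 222.3  47. ] 56.7
[[427.3, 272.7, 47.0], [545.6, 276.3, 47.0], [522.4, 172.0, 47.0], [413.3, 175.2, 47.0]]
ring [440. -15.  18.] post tip? [ 525. -260.  100.] head rim [ 524. -271.   22.] honey [790. 133.  85.] [ 768. -117.   85.] jar [558. 447.  80.]
```

View pics/crop1.png

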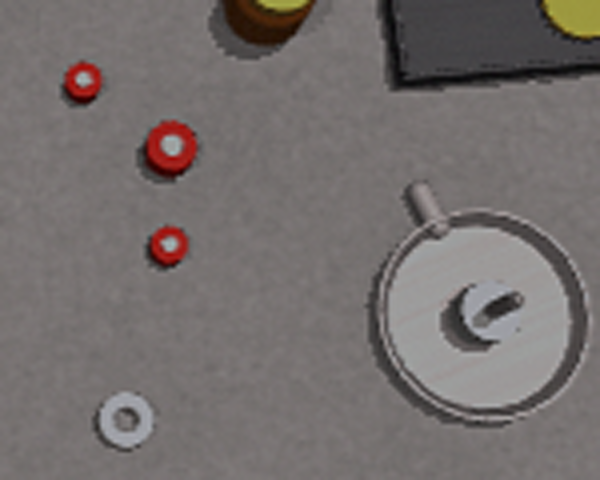

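Red candidates: A (350,185) is about 26 mm, B (372,202) about 37 mm, and C (372,226) about 27 mm. B fits the 38 mm cap, and the crop confirms it as the largest. Next I'll push the cover, then look into the well with the wrist camera.

```bash
cat >> h.py <<'E'
DN=[np.pi,0,np.pi]
def say(l=""):
    s=bot.get_state(); print(l,"t",round(s["t"],1),"tcp",np.round(s["tcp_pos"],1),"yaw",round(s["orientation"][2],3),"F",np.round(s["contact_force"],1),"op",round(s["opening"],3),"gf",np.round(s["gripper_force"],1))
def shot(n,f):
    c=cam(n); i=imaging.capture(n); cv2.imwrite(f"pics/{f}.png",i); np.savez(f"pics/{f}.npz",K=c[0],p=c[1],R=c[2]); return c,i
def load(f):
    d=np.load(f"pics/{f}.npz"); return (d["K"],d["p"],d["R"]),cv2.imread(f"pics/{f}.png")
E
python3 - <<'E'
from h import *
bot.grip(0.0,30)
bot.move_ptp([450,220,120],DN); say("above")
bot.movel([450,220,54],max_speed=120,threshold=15); say("down")
for k in range(4):
    r=bot.movel([600,220,54],max_speed=70,threshold=12); say(f"push {r}")
    if bot.get_state()["tcp_pos"][0]>535 : break
x=bot.get_state()["tcp_pos"][0]
bot.movel([x-12,220,54],max_speed=100)
bot.movel([x-60,220,140],max_speed=250)
bot.move_ptp([400,220,190],DN); say("look")
shot("wrist","w1"); shot("top","t1")
E
```

```text
above t 2.6 tcp [449.9 220.7 120.2] yaw -3.141 F [-0.7  0.2  0.3] op -0.0 gf 0.0
down t 3.3 tcp [450.2 220.4  54.4] yaw -3.141 F [-0.4 -0.1 -0. ] op -0.008 gf 0.0
push True t 4.9 tcp [575.3 219.2  52.5] yaw 3.141 F [-0.1 -0.9  0.3] op 0.002 gf 0.0
look t 6.3 tcp [400.1 220.  189.4] yaw -3.141 F [ 0.1  0.3 -0.1] op 0.003 gf 0.0
```

View pics/w1.png

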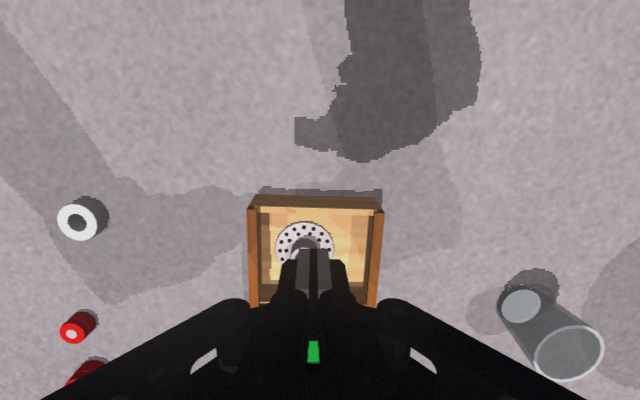

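The wrist picture shows the well open, with the filter disc at (304,243) partly hidden by the fingers. The spacer is at (78,221), and the glass jar is undisturbed. I'll take one wrist shot of each target, with each at the same spot in the image.

```bash
python3 - <<'E'
from h import *
c,i=load("w1"); print("filter approx",onz(c,(304,243),11).round(1),"spacer",onz(c,(78,221),18).round(1))
f=onz(c,(304,243),11)
for n,x,y in(("whead",525,-272),("wcap",643,-44),("wspa",440,-15),("wfil",f[0],f[1])):
    bot.move_ptp([x+75,y,190],DN); shot("wrist",n); say(n)
M=np.zeros((600,800,3),np.uint8)
for k,n in enumerate(("whead","wcap","wspa","wfil")):
    c,i=load(n); M[(k//2)*300:(k//2)*300+300,(k%2)*400:(k%2)*400+400]=i[0:300,120:520]
cv2.imwrite("pics/m1.png",M)
E
```

```text
filter approx [469.  211.5  11. ] spacer [442.2 -11.9  18. ]
whead t 8.3 tcp [ 600.3 -270.6  190.2] yaw -3.14 F [-0.2  1.2  0.1] op 0.002 gf 0.0
wcap t 9.4 tcp [717.6 -45.7 190.1] yaw 3.14 F [-0.5 -1.1 -0.1] op 0.002 gf 0.0
wspa t 10.3 tcp [517.1 -16.1 190.7] yaw 3.14 F [ 0.3 -0.2  0.2] op 0.001 gf 0.0
wfil t 11.2 tcp [544.4 210.1 189.7] yaw 3.14 F [ 0.4 -0.5 -0.4] op -0.002 gf 0.0
```

View pics/m1.png

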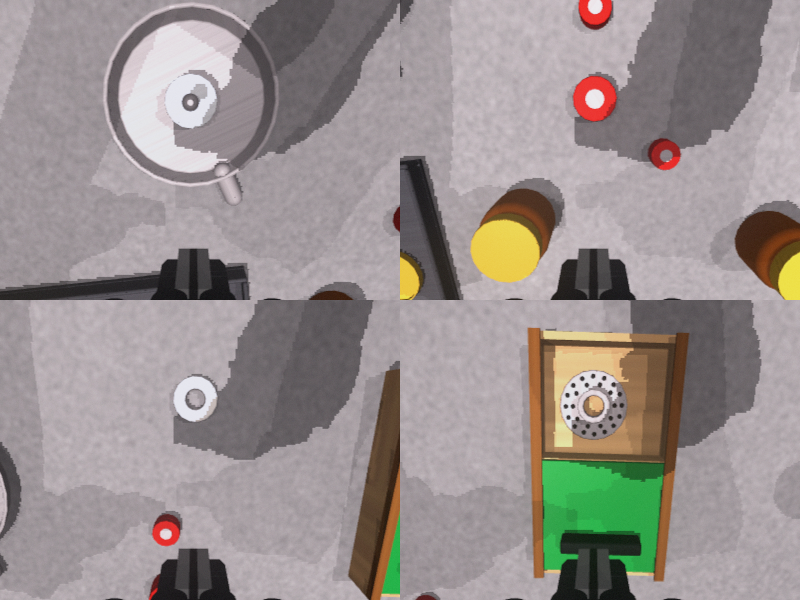

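Montage: the post tip is at (310,102) in the full image, the cap dot at (314,99), the spacer at (315,98), and the filter collar at (314,105) in the open well. I'll refine these with circle fits and check them against known sizes.

```bash
python3 - <<'E'
from h import *
def circ(f,g,z,D,win):
    c,i=load(f); x0,y0=int(g[0]-win),int(g[1]-win)
    G=cv2.resize(cv2.cvtColor(i[y0:y0+2*win,x0:x0+2*win],cv2.COLOR_BGR2GRAY),None,fx=4,fy=4,interpolation=cv2.INTER_CUBIC)
    dep=np.linalg.norm(onz(c,g,z)-c[1]); r=D/2*c[0][0,0]/dep*4
    H=cv2.HoughCircles(cv2.GaussianBlur(G,(7,7),0),cv2.HOUGH_GRADIENT,1,10,param1=100,param2=8,minRadius=int(r*.9),maxRadius=int(r*1.12))
    for h in H[0][:2]:
        px=(h[0]/4+x0-.4,h[1]/4+y0-.4); print(f,D,"px",np.round(px,1),"D mm",round(h[2]/r*D,1),onz(c,px,z).round(1))
circ("whead",(310,102),100,6,12); circ("whead",(311,100),40,44,40); circ("whead",(311,98),22,156,98)
circ("wcap",(315,98),30,38,35); circ("wspa",(315,98),18,40,35); circ("wspa",(315,98),18,18,20)
circ("wfil",(314,104),11,62,45); circ("wfil",(314,105),34,28,25)
for f,g,z in(("whead",(310,102),100),("wcap",(314.5,99),30),("wspa",(315,98),18),("wfil",(314,104),11)):
    print(f,"eye",onz(load(f)[0],g,z).round(1))
c,i=load("wcap"); 
b=max(blobs(red(i)[60:140,260:360]),key=cv2.contourArea); m=cv2.minEnclosingCircle(b); print("cap red",m, onz(c,(m[0][0]+260,m[0][1]+60),25).round(1))
# top-view cross-check: post tip triangulated
P,e=tri(load("whead")[0],(310,102),cam("top"),(458.5,239.5)); print("tip tri",P.round(1),round(e,1))
E
```

```text
whead 6 px [307.5  98.2] D mm 6.3 [ 526.1 -273.4  100. ]
whead 6 px [309. 102.] D mm 5.5 [ 528.5 -272.5  100. ]
whead 44 px [309.7 100.5] D mm 46.6 [ 528.  -272.5   40. ]
whead 44 px [310.2 103.2] D mm 42.1 [ 530.2 -272.1   40. ]
whead 156 px [315.7  94.5] D mm 164.5 [ 523.1 -267.4   22. ]
whead 156 px [310.7 101.2] D mm 149.3 [ 528.8 -271.8   22. ]
wcap 38 px [314.5  95.5] D mm 36.7 [641.3 -43.   30. ]
wcap 38 px [317.5  96.7] D mm 42.3 [642.4 -40.4  30. ]
wspa 40 px [315.7  98.7] D mm 42.4 [443.6 -12.8  18. ]
wspa 40 px [314.5 101. ] D mm 37.8 [445.5 -13.9  18. ]
wspa 18 px [314.7  99. ] D mm 19.8 [443.8 -13.7  18. ]
wspa 18 px [324.2 106.7] D mm 18.0 [450.4  -5.2  18. ]
wfil 62 px [313.2 102.5] D mm 60.4 [474.  211.6  11. ]
wfil 62 px [313.5 105.2] D mm 65.3 [476.4 211.9  11. ]
wfil 28 px [312.7 105.7] D mm 28.4 [476.3 211.2  34. ]
wfil 28 px [315.  104.5] D mm 31.1 [475.3 213.1  34. ]
whead eye [ 528.5 -271.8  100. ]
wcap eye [644.2 -42.9  30. ]
wspa eye [442.9 -13.5  18. ]
wfil eye [475.3 212.3  11. ]
cap red ((54.5, 38.104652404785156), 22.558147430419922) [643.5 -42.9  25. ]
tip tri [ 527.5 -272.2  100. ] 2.2
```

All measurements agree to about 1–2 mm: head (528,-272), filter (475.5,212), spacer (443.5,-13.5), cap (643.5,-43). Picking up the filter.

```bash
python3 - <<'E'
from h import *
bot.move_ptp([475.5,212,90],DN); bot.grip(0.6,35); bot.dwell(0.2); say("over")
r=bot.movel([475.5,212,14],max_speed=80,threshold=8); say(f"down {r}")
bot.grip(0.0,35); say("grip")
bot.movel([475.5,212,170],max_speed=180); say("lift")
shot("wrist","wlift")
bot.move_ptp([528,-272,150],DN); bot.dwell(0.3); say("over post")
shot("wrist","wpost"); shot("side","spost")
i=load("wpost")[1]; j=load("spost")[1]
cv2.imwrite("pics/m2.png",np.vstack([cv2.resize(i[150:350,170:470],(800,533))]))
E
```

```text
over t 12.5 tcp [475.4 212.   89.9] yaw -3.141 F [-0.4 -0.7 -0.6] op 0.601 gf 0.0
down False t 13.6 tcp [475.9 212.1  14.4] yaw -3.142 F [-0.2  0.2  0.5] op 0.595 gf 0.0
grip t 14.0 tcp [476.1 212.1  14.7] yaw -3.142 F [-0.6 -0.1  5.5] op 0.303 gf 35.1
lift t 15.0 tcp [474.6 211.8 168.9] yaw -3.142 F [ 0.2 -0.1 -0.5] op 0.304 gf 34.5
over post t 17.1 tcp [ 528.3 -271.3  150.1] yaw -3.14 F [-0.9  0.2 -1.2] op 0.301 gf 34.5
```

View pics/m2.png

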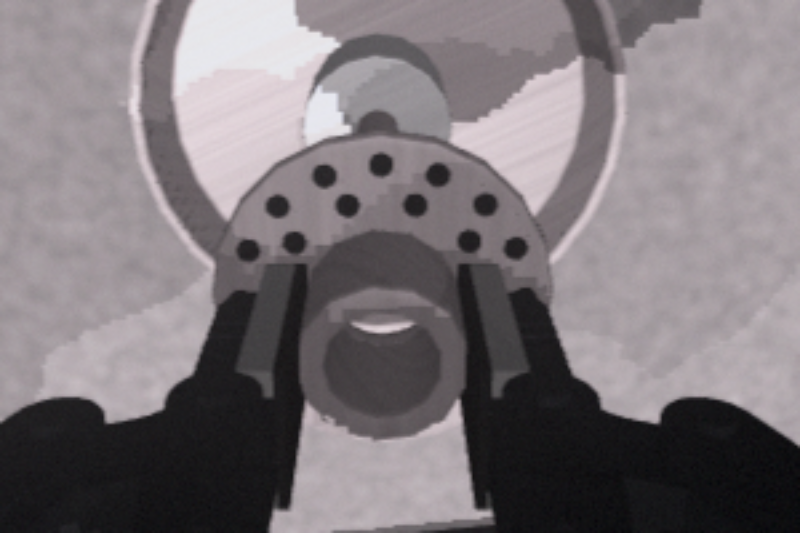

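The filter is held level by its collar, with the collar top centre at crop (383,360). The post root is at crop (378,118), in line. I'll compute the in-hand offset, correct for it and lower.

```bash
python3 - <<'E'
from h import *
c,_=load("wpost"); g=lambda u,v:(170+u*.375,150+v*200/533)
P=onz(c,g(383.5,361),170.3); print("collar",P.round(1), "width mm",np.linalg.norm(onz(c,g(300,361),170.3)-onz(c,g(467,361),170.3)).round(1),"disc front",onz(c,g(378,133),156).round(1))
d=np.array([528.2,-272])-P[:2]; print("d",d.round(1))
if np.all(abs(d)<5):
    t=np.array([528.3,-271.3])+d
    bot.movel([*t,116],max_speed=120); bot.dwell(0.2)
    shot("side","s2")
    r=bot.movel([*t,46],max_speed=45,threshold=6); say(f"lower {r}")
E
```

```text
collar [ 527.4 -270.1  170.3] width mm 25.7 disc front [ 495. -271.  156.]
d [ 0.8 -1.9]
lower True t 19.3 tcp [ 529.  -273.1   48.7] yaw -3.142 F [-0.4  1.   5.3] op 0.304 gf 35.1
```

The filter stopped at TCP z 48.7, where the seat was expected. I'll release it, retreat and fetch the spacer.

```bash
python3 - <<'E'
from h import *
p=bot.get_state()["tcp_pos"]
bot.grip(0.55,35); bot.dwell(0.2); say("released")
bot.movel([p[0],p[1],135],max_speed=150)
bot.movel([603,-272,190],max_speed=250); bot.dwell(.1); c,i=shot("wrist","wh2"); say()
bot.move_ptp([443.5,-13.5,70],DN); bot.grip(0.75,30)
r=bot.movel([443.5,-13.5,4],max_speed=70,threshold=8); say(f"down {r}")
bot.grip(0.0,30); say("grip")
bot.movel([443.5,-13.5,175],max_speed=180); 
bot.move_ptp([528,-273,165],DN); bot.dwell(.3); c,j=shot("wrist","wp2"); say("over")
cv2.imwrite("pics/m3.png",np.vstack([cv2.resize(i[40:160,200:420],(700,300)),cv2.resize(j[200:350,200:430],(460,300)).copy() if 0 else cv2.copyMakeBorder(cv2.resize(j[200:350,200:430],(460,300)),0,0,0,240,cv2.BORDER_CONSTANT)]))
E
```

```text
released t 19.8 tcp [ 527.9 -272.4   47.4] yaw 3.142 F [-0.4 -0.  -0.8] op 0.55 gf 0.0
 t 21.2 tcp [ 601.1 -271.4  188. ] yaw 3.141 F [ 0.2  0.3 -0. ] op 0.546 gf 0.0
down False t 23.8 tcp [443.9 -13.6   4.3] yaw -3.142 F [-0.7 -0.5  0.1] op 0.749 gf 0.0
grip t 24.2 tcp [443.9 -13.6   4.6] yaw -3.141 F [-1.2 -0.2  5.6] op 0.445 gf 30.1
over t 26.7 tcp [ 528.2 -272.2  165.4] yaw -3.14 F [ 0.1 -0.7 -0. ] op 0.445 gf 30.2
```

View pics/m3.png

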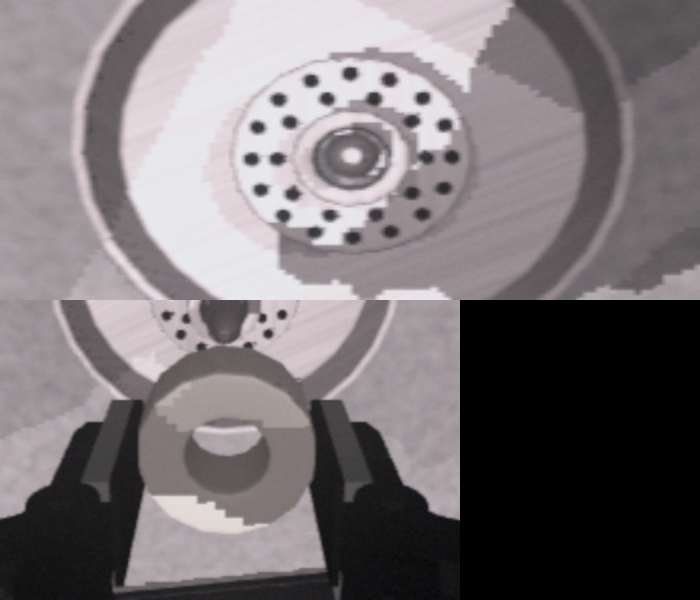

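The filter sits level around the post. The spacer is held level, with its top centre at full-image pixel (313,277). Correcting and lowering.

```bash
python3 - <<'E'
from h import *
c,_=load("wp2"); P=onz(c,(313.3,277.2),179); print("ring",P.round(1),"width",np.linalg.norm(onz(c,(269,277),179)-onz(c,(357.5,277),179)).round(1))
d=np.array([528.2,-272.3])-P[:2]; print("d",d.round(1))
if np.all(abs(d)<5):
    t=np.array([528.2,-272.2])+d
    bot.movel([*t,112],max_speed=120); bot.dwell(0.2)
    r=bot.movel([*t,68],max_speed=45,threshold=6); say(f"lower {r}")
E
```

```text
ring [ 527.3 -270.9  179. ] width 38.0
d [ 0.9 -1.4]
lower True t 28.3 tcp [ 528.7 -273.3   72.6] yaw -3.141 F [0.2 1.2 4.9] op 0.448 gf 30.9
```

```bash
python3 - <<'E'
from h import *
p=bot.get_state()["tcp_pos"]
bot.grip(0.75,30); bot.dwell(0.2); say("released")
bot.movel([p[0],p[1],140],max_speed=150)
bot.movel([603,-272,190],max_speed=250); bot.dwell(.1); c,i=shot("wrist","wh3")
bot.move_ptp([643.5,-43,80],DN)
r=bot.movel([643.5,-43,10],max_speed=70,threshold=8); say(f"down {r}")
bot.grip(0.0,30); say("grip")
bot.movel([643.5,-43,175],max_speed=180); 
bot.move_ptp([528,-273,170],DN); bot.dwell(.3); c,j=shot("wrist","wp3"); say("over")
cv2.imwrite("pics/m4.png",np.vstack([cv2.resize(i[40:160,200:420],(700,300)),cv2.copyMakeBorder(cv2.resize(j[200:350,200:430],(460,300)),0,0,0,240,cv2.BORDER_CONSTANT)]))
E
```

```text
released t 28.9 tcp [ 528.  -272.9   71.9] yaw 3.142 F [ 0.4 -0.2  0.1] op 0.749 gf 0.0
down False t 32.3 tcp [644.  -43.1  10.6] yaw -3.142 F [-0.4 -1.2 -0.8] op 0.749 gf 0.0
grip t 32.6 tcp [644.  -43.1  10.8] yaw -3.142 F [-1.2  0.2  4.6] op 0.431 gf 30.1
over t 35.1 tcp [ 528.5 -272.2  170. ] yaw -3.14 F [ 0.8  0.4 -1.2] op 0.432 gf 30.1
```

View pics/m4.png

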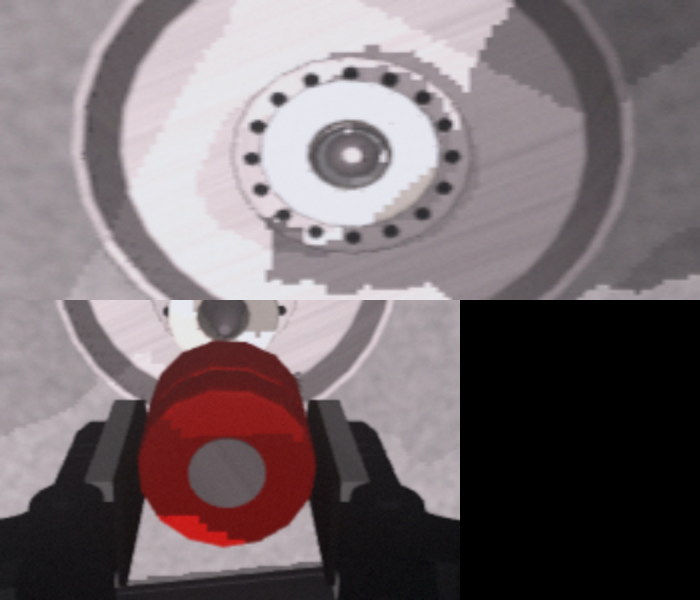

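The spacer sits level and concentric on the filter. The cap is held level, with its top centre at full-image pixel (313.5,285). Correcting and lowering.

```bash
python3 - <<'E'
from h import *
c,_=load("wp3"); P=onz(c,(313.5,285),189.3); print("cap",P.round(1),"width",np.linalg.norm(onz(c,(269.5,285),189.3)-onz(c,(357.5,285),189.3)).round(1))
d=np.array([528.2,-272.3])-P[:2]; print("d",d.round(1))
if np.all(abs(d)<5):
    t=np.array([528.5,-272.2])+d
    bot.movel([*t,122],max_speed=120); bot.dwell(0.2)
    r=bot.movel([*t,92],max_speed=40,threshold=6); say(f"lower {r}")
    if r and abs(bot.get_state()["tcp_pos"][2]-96.7)<3:
        p=bot.get_state()["tcp_pos"]
        bot.grip(0.75,30); bot.dwell(0.2); say("released")
        bot.movel([p[0],p[1],165],max_speed=150)
        bot.movel([603,-272,190],max_speed=250); bot.dwell(.2); c,i=shot("wrist","wh4"); j=shot("side","s4")[1]
        say("clear")
        cv2.imwrite("pics/m5.png",np.hstack([cv2.resize(i[20:180,200:420],(412,300)),cv2.resize(j[280:400,380:500],(300,300))]))
E
```

```text
cap [ 528.  -270.9  189.3] width 36.4
d [ 0.2 -1.4]
lower True t 36.4 tcp [ 528.4 -273.4   96.4] yaw 3.142 F [-0.1 -0.7  4. ] op 0.431 gf 30.7
released t 37.0 tcp [ 527.9 -273.1   96.1] yaw 3.142 F [ 0.4 -0.7  0.2] op 0.749 gf 0.0
clear t 38.4 tcp [ 602.1 -272.   189.6] yaw 3.141 F [0.8 0.9 0. ] op 0.748 gf 0.0
```

View pics/m5.png

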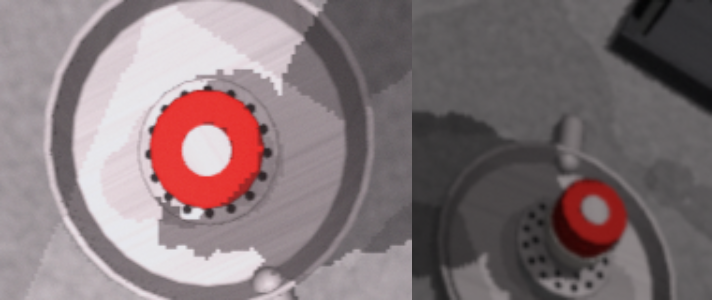

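Both views show the cap level and concentric on the spacer and filter (crop (207,150)). The gripper is clear, so I'm handing in.

```bash
python3 -c "
from bench import bot
print(bot.sign_off())"
```

```text
the job is handed in; nothing more can be done
None
```

I slid the cover back, stacked the filter disc, spacer ring and 38 mm red cap on the post, and handed the job in at about 38 s of robot time; the last pictures show the stack level and centred, I did not re-check the jars at the end, and the hand-in returned no verdict.

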